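# Centre the chocolate egg on its plinth

## Task

Centre the chocolate egg on its marble plinth for display: with light taps or pushes of the fingertips, nudge it over until its dark foot stands wholly inside the brass ring, still upright, then take the hand away. It is fragile and wobbly, so touch it gently, do not tip it over, lift it or take it between the fingers. Leave the plinth and the things around it where they stand.

Things in the scene. Friction and masses are not known exactly. Their poses are not given: they have to be found in the camera images.
- egg: Ruby-pink chocolate egg on a dark foot, one loose piece, 64 mm tall, 50 to 100 g. Foot: disc 44 mm across from 5 to 12 mm above the underside; bearing face below only 32 mm across, so it rocks. Egg 38 mm across at its widest, 36 mm up: an upright finger meets the foot first. Pushed at the foot it slides, at the egg it tips. Origin: centre of underside, z up. Starts 17 to 26 mm off centre.
- plinth: White marble disc, 110 mm across and 45 mm high, loose on the bench, about 1.2 kg. Origin: centre of its underside; z up.
- plinth_top (a point): Centre of the plinth's flat top, 45 mm above the bench. A thin flush brass ring, 56 mm inside and 62 mm outside diameter, is inlaid around this point (no step to catch on).
- ramekin: White ceramic cup, 84 mm across the rim, 45 mm high, to the robot's left of the plinth; bystander. Origin: centre of its underside.
- jar: Amber jar with metal cap, 60 mm across, 85 mm high, to the robot's right of the plinth; bystander. Origin: centre of its underside.
- spatula: Spatula with wooden handle and red blade, 280 mm long, 20 mm high, lying flat beyond the plinth, roughly across the robot's view; bystander. Origin: underside, mid-length; x axis along it, towards the blade.
Things that resemble listed ones, but are neither listed nor needed, are in the scene too. Leave any purple look-alike of the egg alone. Leave any red look-alike of the plinth alone.

How it is judged:
At the end, for the whole second after the job is handed in: The egg stands upright and at rest on the plinth, its foot wholly inside the brass ring (centre within 6 mm of the plinth's centre); plinth and bystanders within 15 mm of where they started (horizontal distance between egg and plinth_top below 0.006 m and z of egg in the frame of plinth_top between -0.003 and 0.003 m and angle between egg's own z axis and vertical below 0.08 rad and linear speed of egg below 0.01 m/s and distance of each of plinth, ramekin, jar, spatula from where it was at the start of the episode below 0.015 m); the robot touches nothing.
It fails at once if the egg is tipped by more than about 25 degrees or knocked off the plinth (angle between egg's own z axis and vertical above 0.44 rad or z of egg in the frame of plinth_top below -0.01 m).
It fails at once if the egg is lifted off the plinth (over 10 mm) (z of egg in the frame of plinth_top above 0.01 m).
It fails at once if the egg is taken between the fingers (the grasp point comes within 18 mm of its axis, below its top) (horizontal distance between the grasp point and egg below 0.018 m and z of the grasp point in the frame of egg below 0.064 m).
It fails at once if the egg is struck or pressed hard (over 8 N) (contact force between the arm and egg above 8 N).
It fails at once if the plinth or a bystander is disturbed (over 15 mm) (distance of any of plinth, ramekin, jar, spatula from where it was at the start of the episode above 0.015 m).
It also fails if it takes over 58 s, if anything falls off the work surface, if the arm or the gripper's body presses on something with over 40 N, if the wrist force passes 120 N, or if a joint passes its speed limit or range.

## Robot

A 7-joint arm with a two-finger parallel gripper is mounted at the origin on the work surface. World frame = base frame: x ahead of the robot, y to its left, z up, the work surface at z = 0. Lengths are in m, angles in rad, forces in N, time in s.
With the tool pointing down it reaches from about 0.425 to 0.95 m from the base axis. Payload 4.7 kg.
Tool frame: the origin (TCP) lies on the centre line of the jaws, within the pads' length; the fingertips stand robot.nose_length ahead of it and the grasp point (between the pads) lies 8 mm behind it (robot.nose_length is the distance from the TCP to the fingertips, in m); z points along the fingers, x is the direction in which the jaws open and shut, and the axes are right-handed (so a half turn about z gives the same grasp; the last joint's range is limited). The gripper opens to 85 mm and grips with 20 to 120 N. Pads are 22 mm wide; open, the fingers measure 114 mm over their backs; the gripper's body (76 mm by 85 mm) begins 54 mm behind the grasp point. The pads swing forward as they close: fully open they stand 13 mm farther back than shut.
Start: joints at [1.176, 0.469, -0.049, 1.532, 0.024, 1.141, -0.082], TCP at [0.241, -0.63, 0.242] pointing down, gripper open.
Joint ranges: [-2.59, 2.59], [-0.33, 1.99], [-1.39, 1.29], [0.1, 2.45], [-1.04, 4.18], [0.21, 1.99], [-2.66, 2.66]. Speed limits (rad/s): [2.57, 2.57, 3.14, 3.14, 3.14, 3.14, 3.14].

## Interface

Orientations are given as [roll, pitch, yaw] about the fixed x, y, z axes, in that order (R = Rz(yaw) Ry(pitch) Rx(roll)).
In Python, from plant import robot gives the robot as it stands. Calls block until the motion is done:
- robot.goto(position, orientation): joint-space move of the TCP to a pose.
- robot.move_straight(position, vel=0.15, attitude=None, contact_N=None): straight line of the TCP; attitude=None keeps the orientation; vel is the mean speed in m/s. With contact_N (N) it stops when the force on the tool has changed by that much, and returns True; else False.
- robot.move_joints(angles): joint-space move.
- robot.grip(opening, strength=None): opening from 0.0 (shut) to 1.0 (fully open); strength is the grip in N (None keeps the last); returns when the fingers have stopped.
- robot.sleep(seconds).
- robot.inverse_kinematics(position, orientation): joint angles nearest the present ones, or None.
- robot.sense(): the state.
- robot.grab_frame(name): name is "scene" or "top" or "wrist"; returns a dict with "image" (480x640x3 uint8, red, green, blue), "range_z" (480x640 float32, m along the optical axis (not along the pixel's ray), 0 where there is no reading), "fx", "fy", "cx", "cy" (pixels), "R" (3x3) and "t" (3): a world point X has camera coordinates R X + t. Camera axes: x right, y down, z forward; pixel columns grow to the right and rows downward; lengths in m; the calibration is good to about 2 mm. A picture is of the moment at which its call begins.
A pose or a line that the arm cannot do raises robot.IKError and nothing moves.
- robot.close_job(): hands the job in, once; it reports no verdict.
The state is a dict: "t": time; "joint_pos": joint angles; "joint_velocities": joint speeds; "effort": joint torques, N m; "tcp_pos": TCP position; "tcp_rot": TCP orientation; "wrist_force": force on the tool from outside, world axes, zero at the start; "torque": the same for the moment, N m; "opening": opening from 0.0 (shut) to 1.0 (fully open).
Only numpy, scipy, OpenCV 4.12 (cv2) and the standard library are available. Lean on these libraries where they do the work, as an engineer would, in place of code of your own. Each camera call takes 0.05 s, during which the arm holds its last target.

## Working session

There is one attempt and no reset: what is moved stays moved. The work goes in short steps, each a Python script; the robot and the scene stay as the last script left them, time stands still between calls to the robot, and variables do not carry over. Pictures are saved under pics/ and viewed, and the job is handed in when it is done.

```bash
ls; mkdir -p pics; cat > h.py <<'E'
import numpy as np, cv2
from plant import robot
def snap(cam,fn,crop=None,scale=1):
    f=robot.grab_frame(cam); im=f["image"]
    if crop: 
        a,b,c,d=crop; im=im[c:d,a:b]
    if scale!=1: im=cv2.resize(im,None,fx=scale,fy=scale,interpolation=cv2.INTER_CUBIC)
    cv2.imwrite("pics/"+fn,im[:,:,::-1]); return f
def cloud(f):
    z=f["range_z"].astype(float); v,u=np.indices(z.shape)
    P=np.stack([(u-f["cx"])/f["fx"]*z,(v-f["cy"])/f["fy"]*z,z],-1)
    return (P-np.array(f["t"]))@np.array(f["R"]) 
E
python3 - <<'E'
from h import *
for c in ["scene","top"]:
    f=snap(c,c+"0.png"); np.savez(c+"0.npz",**{k:np.array(v) for k,v in f.items()})
    R=np.array(f["R"]);print(c,f["fx"],-R.T@f["t"],R.round(2).tolist())
s=robot.sense();print({k:np.round(v,3) for k,v in s.items()},robot.nose_length)
E
```

```text
pics
scene 547.1311322888629 [1.05871568 0.37325284 0.89008545] [[-0.61, 0.79, -0.01], [0.65, 0.5, -0.57], [-0.45, -0.36, -0.82]]
top 590.3057131074341 [ 0.37861567 -0.01347548  1.18446708] [[-0.02, -1.0, -0.01], [-0.98, 0.03, -0.19], [0.19, 0.0, -0.98]]
{'t': np.float64(0.1), 'joint_pos': array([ 1.176,  0.469, -0.049,  1.534,  0.024,  1.141, -0.082]), 'joint_velocities': array([-0.   , -0.002,  0.001, -0.004,  0.   , -0.001, -0.   ]), 'effort': array([ 0.0000e+00, -5.1151e+01, -4.7000e-02, -2.3839e+01,  1.1000e-02,
        4.0000e-03,  0.0000e+00]), 'tcp_pos': array([ 0.241, -0.63 ,  0.241]), 'tcp_rot': array([ 3.142e+00,  2.000e-03, -1.205e+00]), 'wrist_force': array([ 0.297, -0.91 ,  0.527]), 'torque': array([ 0.02 , -0.032,  0.021]), 'opening': np.float64(1.0)} 0.011
```

View pics/scene0.png

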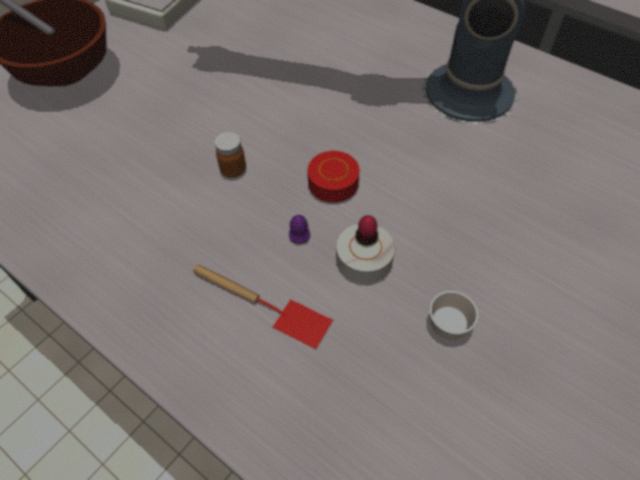

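View pics/top0.png

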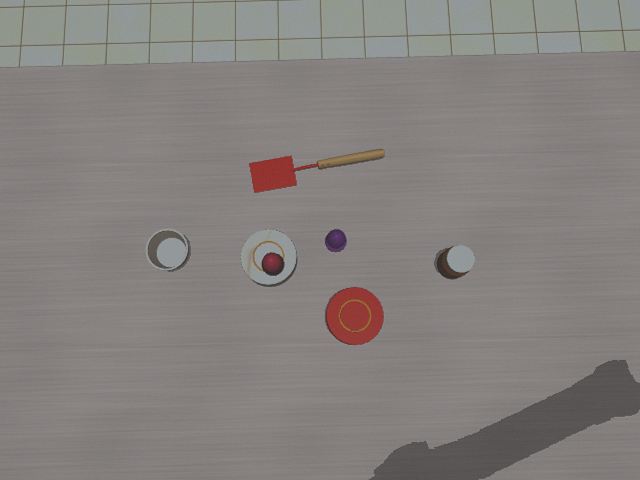

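The top view shows the white plinth at (269,257) with the egg at (272,264), on the robot's side of centre. The purple egg is at (336,240), the red plinth at (355,316), the ramekin at (168,250), the jar at (455,262) and the spatula at about (315,168). I'll measure from the depth data next.

```bash
cat >> h.py <<'E'
from scipy.optimize import least_squares
def circfit(p):
    r=least_squares(lambda q:np.hypot(p[:,0]-q[0],p[:,1]-q[1])-q[2],[*p.mean(0),.05],loss='soft_l1',f_scale=.001); return r.x
def measure(f,c0=None,verbose=True):
    """plinth: white top points; egg: reddish-pink points near"""
    P=cloud(f); im=f["image"]; hsv=cv2.cvtColor(im,cv2.COLOR_RGB2HSV)
    H,S,V=[hsv[...,i].astype(int) for i in range(3)]
    near=np.hypot(P[...,0]-c0[0],P[...,1]-c0[1])<.075
    top=near&(abs(P[...,2]-.045)<.006)
    egg=near&(P[...,2]>.054)&(P[...,2]<.13)
    return P,H,S,V,top,egg
E
python3 - <<'E'
from h import *
F={c:dict(np.load(c+"0.npz")) for c in["scene","top"]}
P=cloud(F["top"]); print(P[257,262],P[240,269],P[264,272])
c0=P[240,269][:2]-[.035,0]
for c in F:
    P,H,S,V,top,egg=measure(F[c],c0)
    m=top.astype(np.uint8)
    cn=max(cv2.findContours(m,0,cv2.CHAIN_APPROX_NONE)[0],key=cv2.contourArea)[:,0]
    hull=cv2.convexHull(cn)[:,0]
    full=cv2.convexHull(P[top][:,:2].astype(np.float32))[:,0]
    print(c,top.sum(),egg.sum(),"z",np.median(P[top][:,2]),"fit",circfit(full), "enc",cv2.minEnclosingCircle(full))
    E=P[egg]
    for lo in np.arange(.05,.115,.005):
        b=E[(E[:,2]>=lo)&(E[:,2]<lo+.005)]
        if len(b): print(round(lo,3),len(b),b.mean(0).round(4))
    # sphere-ish: fit axis using known egg profile? print highest
    e=E[E[:,2]>.075]
    def res(q): return np.sqrt(((e[:,:2]-q[:2])**2).sum(1)/.019**2+((e[:,2]-.081)/.028)**2)-1
    print("egg ellipsoid",least_squares(res,[*e[:,:2].mean(0)],loss='soft_l1',f_scale=.05).x)
for c,b in(("top",(220,320,210,300)),("scene",(320,420,200,290))):
    im=F[c]["image"][b[2]:b[3],b[0]:b[1]]
    cv2.imwrite(f"pics/{c}0z.png",cv2.resize(im,None,fx=6,fy=6,interpolation=cv2.INTER_CUBIC)[:,:,::-1])
E
```

```text
[0.55421524 0.09006032 0.04972836] [0.58884604 0.07670285 0.042194  ] [0.53227646 0.06673671 0.104014  ]
scene 1856 551 z 0.045157346496973214 fit [0.55634758 0.07947885 0.05475351] enc ((0.5560203790664673, 0.08006889373064041), 0.05600053444504738)
0.05 12 [0.5491 0.0813 0.0545]
0.055 103 [0.5486 0.0748 0.0579]
0.06 68 [0.5478 0.0755 0.0617]
0.065 8 [0.5494 0.078  0.0672]
0.07 11 [0.5521 0.0732 0.0737]
0.075 24 [0.5514 0.0779 0.0779]
0.08 35 [0.5497 0.077  0.0828]
0.085 47 [0.5503 0.0753 0.0874]
0.09 55 [0.5471 0.0757 0.0922]
0.095 64 [0.5458 0.0739 0.0976]
0.1 62 [0.5429 0.072  0.1024]
0.105 59 [0.5407 0.0702 0.1067]
0.11 3 [0.5425 0.0675 0.1105]
egg ellipsoid [0.53773601 0.06910969]
top 2027 404 z 0.04542889125455377 fit [0.55569598 0.07826788 0.0545608 ] enc ((0.5559149384498596, 0.07812630385160446), 0.05528244376182556)
0.05 6 [0.532  0.0744 0.0543]
0.055 61 [0.5302 0.0657 0.058 ]
0.06 34 [0.529  0.061  0.0618]
0.075 4 [0.5281 0.0625 0.0789]
0.08 10 [0.5281 0.0623 0.0833]
0.085 29 [0.5314 0.0676 0.0878]
0.09 45 [0.535  0.0672 0.0925]
0.095 68 [0.5372 0.0679 0.0978]
0.1 79 [0.5399 0.0687 0.1025]
0.105 60 [0.5383 0.0689 0.1071]
0.11 8 [0.5391 0.0684 0.1115]
egg ellipsoid [0.53999346 0.06929513]
```

View pics/top0z.png

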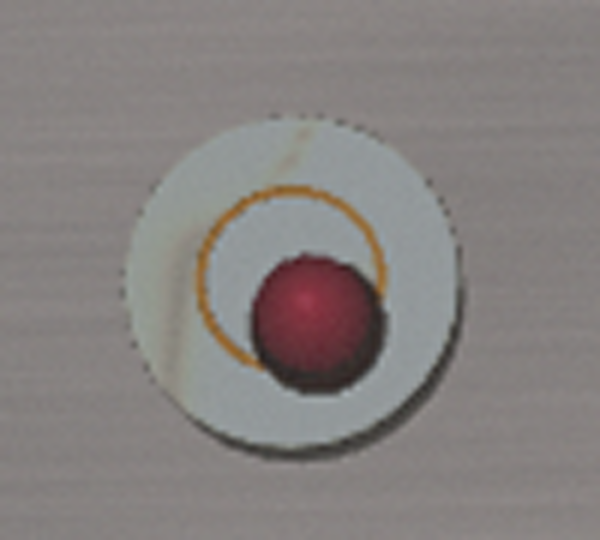

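View pics/scene0z.png

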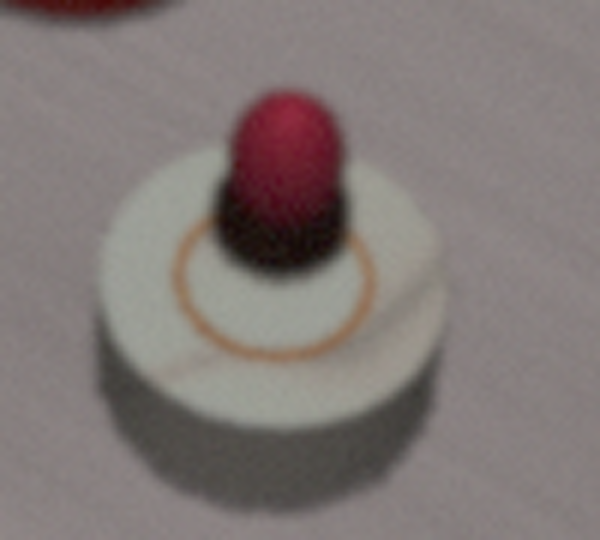

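```bash
cat >> h.py <<'E'
from scipy.spatial.transform import Rotation as Ro
PL=np.array([.5560,.0788])
def pose(tip_xy,tip_z,d,tilt=.1,nose=None):
    nose=robot.nose_length if nose is None else nose
    d=np.array([d[0],d[1],0.])/np.hypot(*d[:2]); up=np.array([0,0,1.])
    z=-np.cos(tilt)*up+np.sin(tilt)*d
    best=None
    for s in(1,-1):
        y=s*(np.cos(tilt)*d+np.sin(tilt)*up); x=np.cross(y,z)
        o=Ro.from_matrix(np.c_[x,y,z]).as_euler('xyz')
        p=np.array([tip_xy[0],tip_xy[1],tip_z])-nose*z
        q=robot.inverse_kinematics(p,o)
        if q is not None:
            c=abs(np.array(q)-robot.sense()["joint_pos"]).max()
            if best is None or c<best[0]: best=(c,p,o)
    return best[1],best[2]
def egg(f):
    P,H,S,V,top,e=measure(f,PL); im=f["image"].astype(int)
    e&=(im[...,0]-im[...,1]>25)  # red
    e=P[e&(P[...,2]>.075)]
    def res(q): return np.sqrt(((e[:,:2]-q[:2])**2).sum(1)/.019**2+((e[:,2]-.081)/.028)**2)-1
    return least_squares(res,[*e[:,:2].mean(0)],loss='soft_l1',f_scale=.05).x,len(e)
E
python3 - <<'E'
from h import *
EG=np.array([.539,.0692]); d=PL-EG; d/=np.linalg.norm(d); print(d)
for c in["scene","top"]: print(egg(dict(np.load(c+"0.npz"))))
robot.grip(.28); print(robot.nose_length, robot.sense()["opening"])
b=EG-d*.052
p,o=pose(b,.15,d); print(p,o)
robot.goto(p,o)
p,o=pose(b,.0505,d); print(p)
robot.move_straight(p,vel=.08)
s=robot.sense();print(s["t"],s["tcp_pos"],s["wrist_force"])
snap("scene","s1.png",(300,440,170,290),5); snap("top","t1.png",(220,320,210,300),6)
E
```

```text
[0.87075357 0.49171966]
(array([0.53770289, 0.0691568 ]), 326)
(array([0.53994478, 0.0693182 ]), 282)
0.011 0.2791167960313876
[0.49276458 0.04309059 0.16094505] [-3.04159265  0.         -1.05673276]
[0.49276458 0.04309059 0.06144505]
4.6667 [0.49318871 0.04314425 0.06191597] [-0.08732911 -0.00668898  0.46117593]
```

View pics/s1.png

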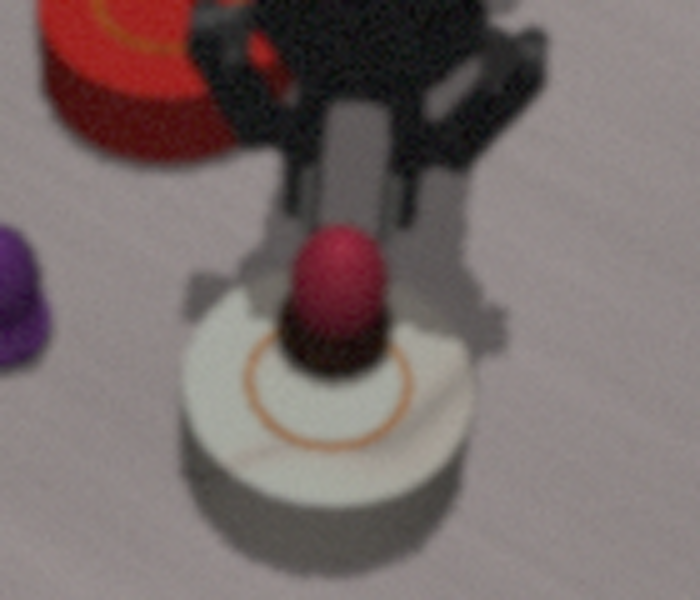

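View pics/t1.png

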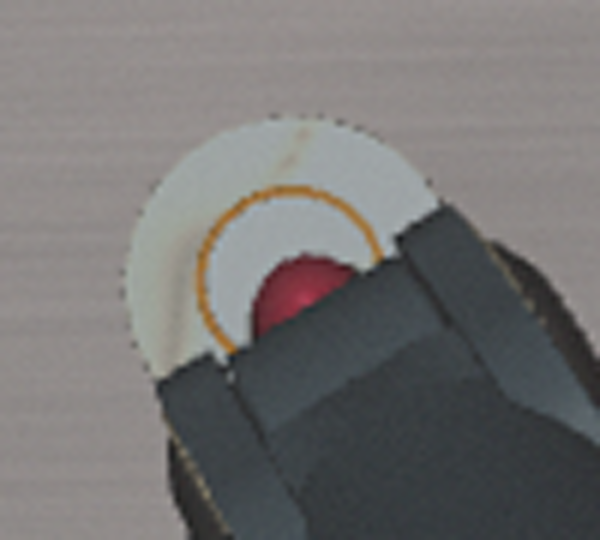

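The fingers stand symmetrically behind the egg (top view about (310,310)), with the ring still visible. I'll push slowly and stop about 8 mm short, then look.

```bash
python3 - <<'E'
from h import *
EG=np.array([.539,.0692]); d=PL-EG; d/=np.linalg.norm(d)
print(egg(robot.grab_frame("scene")))
for back in (.043,.037):
    p,o=pose(PL-d*back,.0505,d)
    r=robot.move_straight(p,vel=.02,attitude=o,contact_N=4)
    s=robot.sense();print(back,r,s["t"],s["tcp_pos"],s["wrist_force"].round(2) if hasattr(s["wrist_force"],'round') else s["wrist_force"])
    e,n=egg(robot.grab_frame("scene"));print("egg",e,n,"rem",np.dot(PL-e,d),"lat",np.cross(d,PL-e))
snap("scene","s2.png",(300,440,170,290),5)
E
```

```text
(array([0.53805723, 0.06928893]), 346)
0.043 False 6.3917 [0.51751777 0.05707862 0.06143599] [-0.34 -0.39 -0.46]
egg [0.54195976 0.07189794] 335 rem 0.015619465224425245 lat -0.0008938705703363681
0.037 False 6.8917 [0.52323299 0.06032064 0.06154728] [-0.06 -0.57 -1.  ]
egg [0.54808687 0.07553541] 335 rem 0.00849564640744391 lat -0.001048387792693568<stdin>:8: DeprecationWarning: Arrays of 2-dimensional vectors are deprecated. Use arrays of 3-dimensional vectors instead. (deprecated in NumPy 2.0)
```

View pics/s2.png

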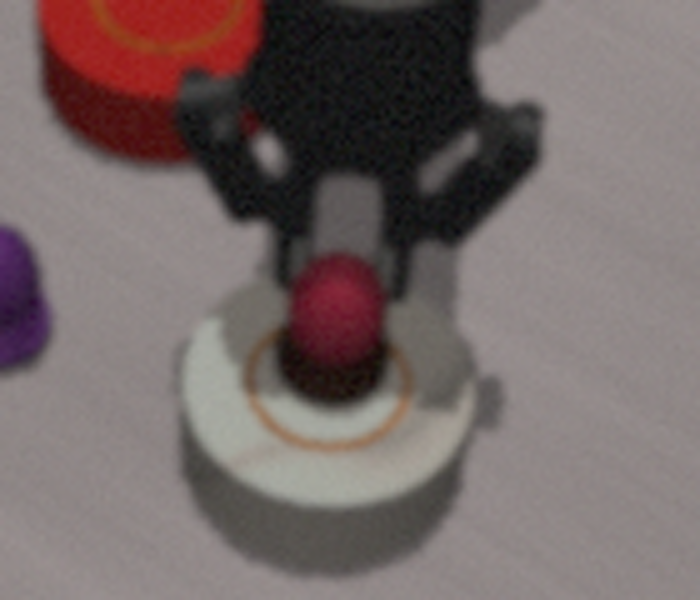

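The egg is upright and moved as modelled, with about 8 mm left. I'll finish the push, back off and measure.

```bash
python3 -W ignore - <<'E'
from h import *
EG=np.array([.539,.0692]); d=PL-EG; d/=np.linalg.norm(d)
p,o=pose(PL-d*.029,.0505,d)
print(robot.move_straight(p,vel=.016,attitude=o,contact_N=4))
e,n=egg(robot.grab_frame("scene"));print("egg",e,n,PL-e)
p,o=pose(PL-d*.085,.0505,d); robot.move_straight(p,vel=.04,attitude=o)
p,o=pose(PL-d*.15,.18,d); robot.move_straight(p,vel=.12,attitude=o)
robot.sleep(.3)
for c in("scene","top"):
    f=snap(c,c[0]+"3.png",(300,440,170,290) if c=="scene" else (220,320,210,300),5)
    P,H,S,V,top,eg=measure(f,PL)
    full=cv2.convexHull(P[top][:,:2].astype(np.float32))[:,0]; k=circfit(full)
    e,n=egg(f); print(c,"plinth",k,"egg",e,n,"diff mm",(k[:2]-e)*1e3)
print(robot.sense()["t"],robot.sense()["tcp_pos"])
E
```

```text
False
egg [0.55461175 0.07917973] 342 [ 0.00138825 -0.00037973]
scene plinth [0.5558399  0.07925726 0.05506099] egg [0.55458424 0.07939818] 342 diff mm [ 1.25565861 -0.14092231]
top plinth [0.55561478 0.07829448 0.0545212 ] egg [0.55673758 0.07923237] 285 diff mm [-1.12279962 -0.93789309]
11.0 [0.42441868 0.00460182 0.190778  ]
```

View pics/s3.png

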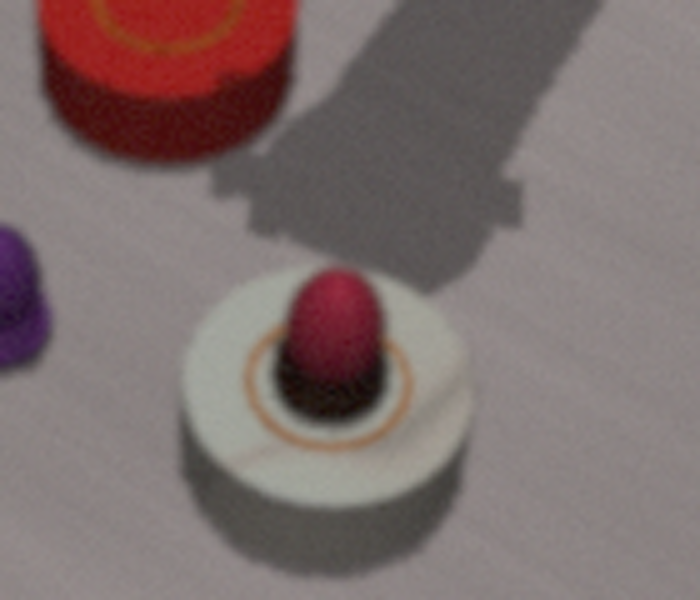

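View pics/t3.png

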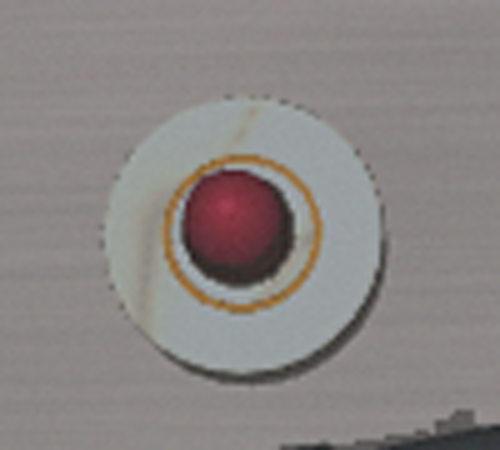

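The foot is wholly inside the ring in both views. In the scene crop it is at about (330,385), with the ring spanning 245–412. In the top crop it is at about (238,228), with the ring spanning 165–321. The egg is upright and the hand is clear.

```bash
python3 - <<'E'
from h import *
print(robot.close_job(), robot.sense()["t"])
E
```

```text
the job is handed in; nothing more can be done
the job is handed in; nothing more can be done
```

The egg now stands upright with its dark foot wholly inside the brass ring, and I have handed the job in. I set the fingertips slightly apart and pushed the foot about 20 mm from behind in slow stages, then drew the hand back and up.

- **Centring:** after the hand was clear, the egg measured about 1.3 mm off the plinth's centre in the scene camera and 1.5 mm in the top camera. The limit is 6 mm. The two cameras disagreed by about 2 mm along x, which is within the stated calibration error.
- **Plinth:** its measured position changed by less than 1 mm.
- **Force:** the 4 N contact stop never triggered, and the readings after the first two pushes were about 1 N.
- **Time:** the last check was at 11 s of the 58 s allowed.
- **Not measured:** I did not re-measure the ramekin, jar and spatula. The planned moves stayed away from them.

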